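Start the blood tube roller mixer

ROBOT

A 6-joint arm with a two-finger parallel gripper is mounted at the origin on a cart in front of the work surface, level with it; the furniture and walls round the work are solid. World frame = base frame: x ahead of the robot, y to its left, z up, the work surface at z = 0. Lengths are in mm, angles in degrees, forces in N, time in s.
With the tool pointing down it reaches from about 300 to 850 mm from the base axis. Payload 4.2 kg.
Tool frame: the origin (TCP) lies midway between the tips of the shut fingers; the grasp point (between the pads) lies 19 mm behind it; y points along the fingers, z is the direction in which the jaws open and shut, and the axes are right-handed (so a half turn about y gives the same grasp; the last joint's range is limited). The gripper opens to 91 mm and grips with 3 to 60 N. Pads are 32 mm wide; open, the fingers measure 118 mm over their backs; the gripper's body (76 mm by 178 mm) begins 60 mm behind the grasp point.
Start: joints at [73.224, 18.312, 89.639, -0, 72.044, -1.146], TCP at [154.923, 553.753, 213.976] pointing down, gripper open.
Joint ranges: [-177.97, 177.97], [-48.28, 115.42], [12.27, 149.76], [-77.06, 257.06], [2.81, 150.46], [-146.56, 146.56]. Speed limits (degrees/s): [147.25, 147.25, 180, 180, 180, 180].

INTERFACE

Orientations are given as [roll, pitch, yaw] about the fixed x, y, z axes, in that order (R = Rz(yaw) Ry(pitch) Rx(roll)).
In Python, from workcell import env gives the robot as it stands.
- The arm moves only by the shell command python3 -m handwheel 'ROWS' [FORCE]. ROWS is JSON, a list of rows, each a list of 3 entries, a list of its own where there are three numbers: the opening, from 0 (shut) to 1 (fully open), then the shift along the tool's x, y, z in mm, then the turn, a rotation vector about the tool's x, y, z in degrees. A call has exactly 10 rows; each row shifts and turns the commanded pose from where the row before left it, along the tool's axes as they then stand; what a row does not reach is not made up. A row lasts 1/12 s, in which the tool goes at most 41.7 mm and 7.16 degrees, less where a joint would pass 70% of its speed; a pose out of reach is approached as far as the arm can. A call is refused whole if a number of a shift passes 41.7 or a number of a turn 7.16, either way. A call with a gripper value outside its range is refused whole. The fingers move at their own pace and stop on an object; FORCE is the grip in N (left out, the last holds). Time passes only in rows, so rows that do not move let the fingers close, or fill a call up. It gives the time, the measured TCP pose, the force and the opening at its end, in the units of the state.
- env.state(): the state, without advancing time (a new reading comes with each control period).
- env.grab_frame(name): name is "scene" or "top"; returns the picture (480x640x3 uint8, red, green, blue); there is no depth.
- env.camera_info(name): a dict with "fx", "fy", "cx", "cy" (pixels), "k1" (the pictures are not rectified: a ray, as slopes to the right and down, at radius r is drawn at 1 + k1 r^2 times it, then the intrinsics apply), "camera_from_world" (4x4, takes a point from world to camera coordinates). Camera axes: x right, y down, z forward; pixel columns grow to the right and rows downward; lengths in mm; the calibration is good to about 2 mm. A picture is of the moment at which its call begins. camera_info takes no time and is no camera call.
- env.job_done(): hands the job in, once; it reports no verdict.
Trained networks look in the newest picture that a camera, given by its name, has taken for a name from the list of things; names that differ only in an ending like _2 or _b are one class to them, and where a whole thing is asked for, a point or a joint stands for the part that bears it (a point fixed in the world has none). Each returns a list of dicts, best first, with "p" (0 to 1); they miss things now and then, are a little off and sometimes report something else, mostly with a low value. They report only what shows in the picture. A call takes as long as a camera call.
- env.masks_of(camera, label): "region" (480x640 bool, what is visible of it) and "location" ([column, row] in pixels, amid what is visible of it).
The state is a dict: "time_s": time; "qpos": joint angles; "qvel": joint speeds; "effort": joint torques, N m; "ee_pos": TCP position; "ee_rot": TCP orientation; "force": force on the tool from outside, world axes, zero at the start; "torque": the same for the moment, N m; "gripper_width": finger opening in mm.
Only numpy, scipy, OpenCV 4.12 (cv2) and the standard library are available. Lean on these libraries where they do the work, as an engineer would, in place of code of your own. Each camera call takes 0.05 s, during which the arm holds its last target.

TASK

Start the blood tube mixer with your fingertips, in this order: switch it on by pressing the raised far half of its rocker switch right down, then push the round key all the way in to choose the program, then push the long bar key all the way in to start. Keys and rocker stay where they are pushed. Do not press the square or the triangular key, and leave the blood tubes on the rollers, the strip pot and the timer where they are; nothing is to be picked up.

Things in the scene. Friction and masses are not known exactly. Their poses are not given: they have to be found in the camera images.
- mixer: White bench mixer for blood tubes, fixed, 190 x 320 mm. Origin: on the worktop under the middle of the control deck; x points to the far side (rollers), y left along the row of keys. The deck (x -46 to 46 mm) is 42 mm high; behind it lie rollers and tubes up to 62 mm high. Keys stand at y = 112, 56, 0, -56 mm, the rocker at y = -128 mm, all at x = 0.
- rocker_press (a point): Point to press on the power rocker, a V-shaped black paddle 52 mm long (x), 28 mm wide, at the right end of the deck: on top of its far half, 18 mm beyond the pivot. Off: the near half is level, the far half slopes up 0.44 rad away from the robot; this point is 64 mm above the worktop, the far edge 68 mm. On: the far half is level and this point is at 56.5 mm, the pivot's height.
- rocker (a joint): Rocker angle (rad): 0 = off (found within 0.03 of it), 0.44 = fully on, far half pressed level, hard stop. It has no spring and stays where it is left; about 2.5 N down at the press point moves it.
- round_top (a point): Centre of the top of the round key, a black cylinder 28 mm in diameter. Found 64 mm above the worktop, 22 mm above the deck and 19 mm above the 46 x 50 mm seat round it; 57 mm above the worktop when fully in. Its seat stands in one of the four key places of the mixer's deck, which places vary.
- key_round (a joint): Round key. 0 = up as found (to 0.4 mm), 0.007 = pushed fully in (m). It has no spring: it stays as far down as it is pushed and cannot be pulled out. Moving it takes about 3 N straight down, and it meets a hard stop at 0.007.
- bar_top (a point): Centre of the top of the long bar key, a black bar 44 mm long along the mixer's y and 14 mm wide, same heights as the round key. Its seat stands in one of the four key places of the mixer's deck, which places vary.
- key_bar (a joint): Long bar key. 0 = up as found (to 0.4 mm), 0.007 = pushed fully in (m). It has no spring: it stays as far down as it is pushed and cannot be pulled out. Moving it takes about 3 N straight down, and it meets a hard stop at 0.007.
- square_top (a point): Centre of the top of the square key (not to be pressed), black, 25 x 25 mm, same heights. Its seat stands in one of the four key places of the mixer's deck, which places vary.
- key_square (a joint): Square key. 0 = up as found (to 0.4 mm), 0.007 = pushed fully in (m). It has no spring: it stays as far down as it is pushed and cannot be pulled out. Moving it takes about 3 N straight down, and it meets a hard stop at 0.007.
- triangle_top (a point): Centre of the top of the triangular key (not to be pressed), black, corners 18 mm from the centre, same heights. Its seat stands in one of the four key places of the mixer's deck, which places vary.
- key_triangle (a joint): Triangular key. 0 = up as found (to 0.4 mm), 0.007 = pushed fully in (m). It has no spring: it stays as far down as it is pushed and cannot be pulled out. Moving it takes about 3 N straight down, and it meets a hard stop at 0.007.
- tube_a_mid (a point): Middle of a loose capped blood tube, 86 mm long and 16 mm thick at the cap, lying along the mixer's y in the groove between the front and middle rollers. To be left alone.
- tube_b_mid (a point): Middle of a second such tube, in the groove between the middle and back rollers. To be left alone.
- pot: Loose white test strip pot with a ribbed cap, 36 mm in diameter and 64 mm high, standing between the mixer and the microscope (tall and fixed: keep the arm clear of it); origin under its centre. To be left alone.
- timer: Loose digital timer lying flat, 60 x 64 x 18 mm, to the left of the mixer; origin under its centre. To be left alone.

How it is judged (in metres and radians):
On the way, in this order (a step that is already met when the one before it is completed fails the run):
1. the rocker is switched on (value of joint rocker above 0.36 rad), for 0.1 s.
2. the round key is pushed in (value of joint key_round above 0.0055 m), for 0.1 s.
3. the long bar key is pushed in (value of joint key_bar above 0.0055 m), for 0.1 s.
At the end, for the whole second after the job is handed in: Rocker on (at least 0.36 of 0.44 rad), round and long bar keys pushed in (at least 5.5 of 7 mm), square and triangular keys still up (less than 2 mm in), and the two tubes, the strip pot and the timer within 20 mm of where they stood (value of joint rocker above 0.36 rad and value of joint each of key_round, key_bar above 0.0055 m and value of joint each of key_square, key_triangle below 0.002 m and distance of each of tube_a_mid, tube_b_mid, pot, timer from where it was at the start of the episode below 0.02 m); the robot touches nothing.
It fails at once if the round key is pushed in before the mixer is switched on (value of joint key_round above 0.003 m and value of joint rocker below 0.34 rad).
It fails at once if the long bar key is pushed in before the mixer is on and the round key is in (value of joint key_bar above 0.003 m and (value of joint rocker below 0.34 rad or value of joint key_round below 0.005 m)).
It fails at once if the square or the triangular key is pressed (value of joint any of key_square, key_triangle above 0.002 m).
It fails at once if a tube, the strip pot or the timer is moved or lifted (distance of any of tube_a_mid, tube_b_mid, pot, timer from where it was at the start of the episode above 0.02 m).
It also fails if it takes over 43 s, if anything falls off the work surface, if the arm or the gripper's body presses on something with over 40 N, if the wrist force passes 120 N, or if a joint passes its speed limit or range.

## Working session

There is one attempt and no reset: what is moved stays moved. The work goes in short steps, Python scripts to look and compute and a shell command to move; the robot and the scene stay as the last step left them, time stands still between calls to the robot, and variables do not carry over. Pictures are saved under pics/ and viewed, and the job is handed in when it is done.

```bash
mkdir -p pics; ls
python3 - <<'E'
from workcell import env
import cv2
s=env.state();print({k:s[k] for k in('time_s','ee_pos','ee_rot','force','gripper_width')})
for n in('scene','top'):
    cv2.imwrite(f'pics/{n}0.png',env.grab_frame(n)[:,:,::-1]); c=env.camera_info(n); print(n,c)
for l in('mixer','rocker_press','round_top','bar_top','square_top','triangle_top','pot','timer'):
    for n in ('scene','top'):
        print(l,n,[(round(float(d['p']),2),[round(float(v)) for v in d['location']],int(d['region'].sum())) for d in env.masks_of(n,l)])
E
```

```text
pics
{'time_s': 0.0, 'ee_pos': array([154.77048884, 553.2648933 , 213.14919322]), 'ee_rot': array([-9.00970114e+01,  3.17559865e-03, -1.56314380e+01]), 'force': array([-0.07173393, -0.4150785 , -0.22166319]), 'gripper_width': 91.4489633206291}
scene {'fx': 569.139691795593, 'fy': 569.139691795593, 'cx': 317.87882596350073, 'cy': 239.1391938195259, 'k1': -0.1837000087019327, 'camera_from_world': array([[ 7.70228439e-01, -6.37334232e-01,  2.35208149e-02,
        -2.93727116e+02],
       [-2.41539604e-01, -3.25640037e-01, -9.14120991e-01,
         2.57420798e+02],
       [ 5.90259918e-01,  6.98400776e-01, -4.04758676e-01,
         7.40963554e+02],
       [ 0.00000000e+00,  0.00000000e+00,  0.00000000e+00,
         1.00000000e+00]])}
top {'fx': 555.61769802555, 'fy': 555.61769802555, 'cx': 320.5347232534876, 'cy': 246.8228349272735, 'k1': 0.050285175176852125, 'camera_from_world': array([[ 1.00991357e-01, -9.94865463e-01,  6.59206605e-03,
         1.58681451e+02],
       [-9.69424821e-01, -9.98939535e-02, -2.24135483e-01,
         5.65830693e+02],
       [ 2.23643159e-01,  1.62452342e-02
[... 170 characters left out ...]

mixer top [(0.9, [316, 247], 9248)]
rocker_press scene [(0.48, [315, 261], 239), (0.19, [285, 242], 155)]
rocker_press top [(0.82, [355, 283], 318)]
round_top scene [(0.59, [298, 251], 168), (0.19, [316, 261], 221)]
round_top top [(0.67, [322, 274], 121)]
bar_top scene [(0.64, [285, 242], 152)]
bar_top top [(0.59, [299, 267], 146)]
square_top scene [(0.47, [265, 221], 120)]
square_top top [(0.27, [358, 286], 295)]
triangle_top scene []
triangle_top top [(0.61, [275, 258], 99)]
pot scene [(0.6, [407, 342], 837), (0.19, [316, 262], 230)]
pot top [(0.74, [298, 266], 147), (0.58, [317, 220], 208), (0.54, [476, 312], 324)]
timer scene [(0.48, [298, 253], 151)]
timer top [(0.56, [176, 285], 849)]
```

View pics/top0.png

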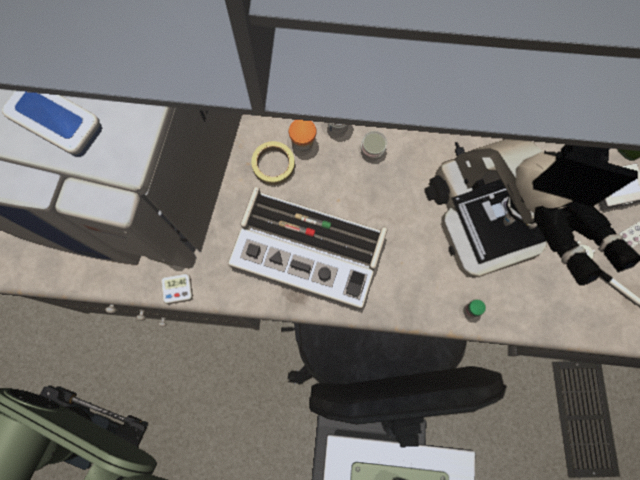

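View pics/scene0.png

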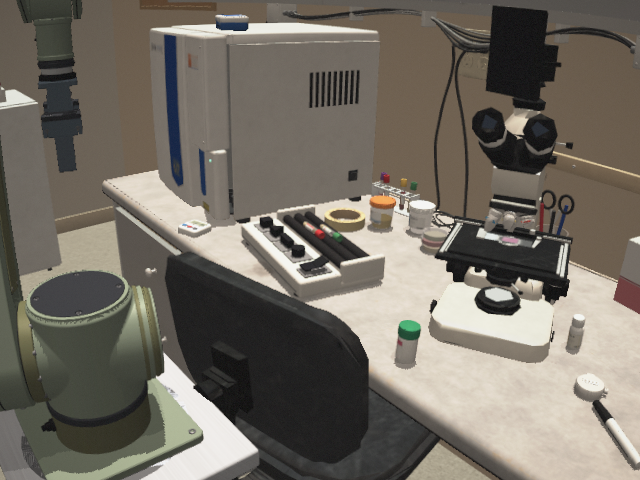

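Run:
```python
import cv2
a=cv2.imread('pics/top0.png')[180:330,220:400]; cv2.imwrite('pics/top0z.png',cv2.resize(a,(720,600),interpolation=cv2.INTER_CUBIC))
a=cv2.imread('pics/scene0.png')[180:300,230:390]; cv2.imwrite('pics/scene0z.png',cv2.resize(a,(800,600),interpolation=cv2.INTER_CUBIC))
```

```text
(no output)
```

View pics/top0z.png

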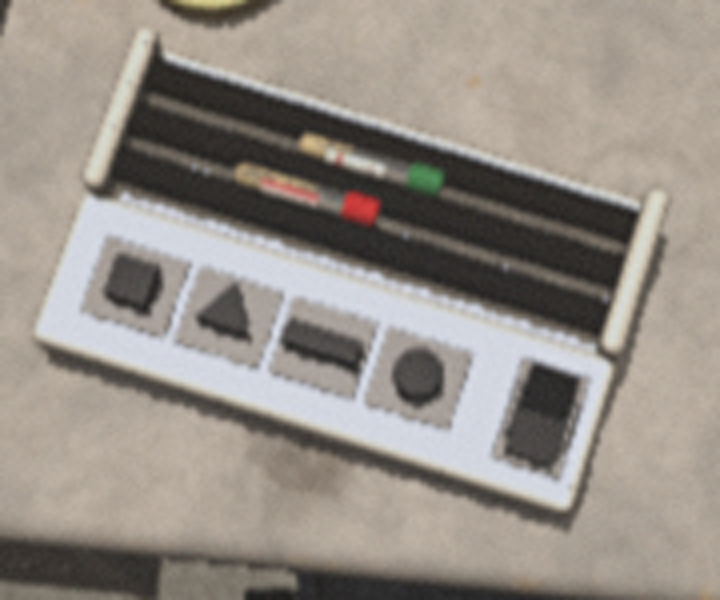

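View pics/scene0z.png

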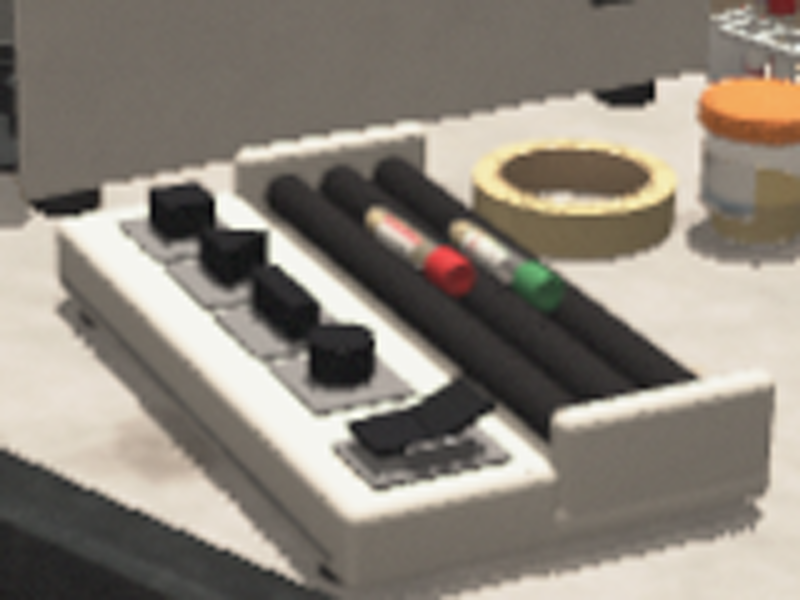

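The left-to-right order is square (top picture about 254,251), triangle (277,258), bar (301,266), round (324,273), then the rocker (355,283) with its far half raised. I'll fit the mixer pose to these picks.

```bash
cat > h.py <<'E'
import numpy as np
from workcell import env
def proj(n,P):
    c=env.camera_info(n); T=np.array(c['camera_from_world']); P=np.atleast_2d(P)
    q=P@T[:3,:3].T+T[:3,3]; s=q[:,:2]/q[:,2:]; s=s*(1+c['k1']*(s**2).sum(1))[:,None]
    return s*[c['fx'],c['fy']]+[c['cx'],c['cy']]
def mix(p,L):
    L=np.atleast_2d(L).astype(float); c,s=np.cos(p[2]),np.sin(p[2])
    return np.c_[p[0]+c*L[:,0]-s*L[:,1],p[1]+s*L[:,0]+c*L[:,1],L[:,2]]
E
python3 - <<'E'
from h import *
from scipy.optimize import least_squares
import cv2
zt=np.array([[137,287],[230,315],[325,347],[418,376],[38,338],[572,510]])/4+[220,180]-.375
Lt=[[0,112,45],[0,56,45],[0,0,45],[0,-56,45],[-46,160,42],[-46,-160,42]]
zs=np.array([[183,195],[235,242],[287,283],[342,341]])/5+[230,180]-.4
Ls=[[0,112,64],[0,56,64],[0,0,64],[0,-56,64]]
def f(p,w=(1,1)):
    return np.r_[(w[0]*(proj('top',mix(p,Lt))-zt)).ravel(),(w[1]*(proj('scene',mix(p,Ls))-zs)).ravel()]
for w in((1,1),(1,0),(0,1)):
    r=least_squares(f,[450,150,-.25],args=(w,),x_scale=[100,100,1]);print(w,r.x,np.degrees(r.x[2]));print(f(r.x).reshape(-1,2).round(1).tolist())
    if w==(1,1):p=r.x
np.save('p.npy',p)
for n,L in(('round',[0,-56,64]),('bar',[0,0,64]),('rocker',[18,-128,64])):print(n,mix(p,L).round(1))
D=[[x,y,42] for x in(-46,46) for y in(-160,160)]+[[0,y,64] for y in(112,56,0,-56)]+[[18,-128,64],[0,-128,56.5]]
D+=[[sx*23,y+sy*25,45] for y in(112,56,0,-56) for sx in(-1,1) for sy in(-1,1)]
for n,(ox,oy,w,h,k) in(('top',(220,180,180,150,4)),('scene',(230,180,160,120,5))):
    a=cv2.imread(f'pics/{n}0.png')[oy:oy+h,ox:ox+w];a=cv2.resize(a,None,fx=k,fy=k)
    for u in proj(n,mix(p,D)):cv2.circle(a,tuple(int(v) for v in (u-[ox,oy]+.5)*k),3,(0,0,255),-1)
    cv2.imwrite(f'pics/{n}1.png',a)
E
```

```text
(1, 1) [ 5.03308582e+02  2.53677247e+02 -2.12322249e-01] -12.16516878770289
[[0.4, -0.7], [0.7, -0.2], [0.7, -0.6], [1.2, -0.2], [-1.8, -0.6], [1.1, 0.4], [-0.6, -0.2], [-1.1, -0.8], [-0.8, 0.4], [-0.2, -1.0]]
(1, 0) [ 5.02635760e+02  2.54523833e+02 -2.09272924e-01] -11.990455319796707
[[-0.0, -0.3], [0.3, 0.2], [0.2, -0.3], [0.8, -0.0], [-2.2, -0.1], [0.9, 0.5], [-1.2, -0.2], [-1.7, -0.8], [-1.3, 0.4], [-0.7, -1.1]]
(0, 1) [ 5.03036175e+02  2.51173639e+02 -2.21192342e-01] -12.673387653988119
[[1.7, -0.9], [1.9, -0.1], [1.8, -0.4], [2.2, 0.2], [-0.6, -1.0], [1.9, 1.2], [0.3, 0.1], [-0.3, -0.5], [-0.2, 0.8], [0.2, -0.5]]
round [[491.5 198.9  64. ]]
bar [[503.3 253.7  64. ]]
rocker [[493.9 124.8  64. ]]
```

View pics/top1.png

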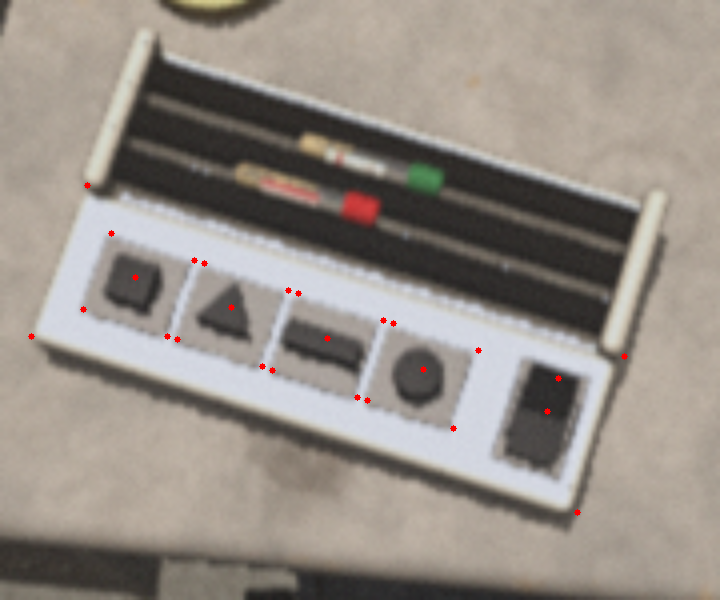

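View pics/scene1.png

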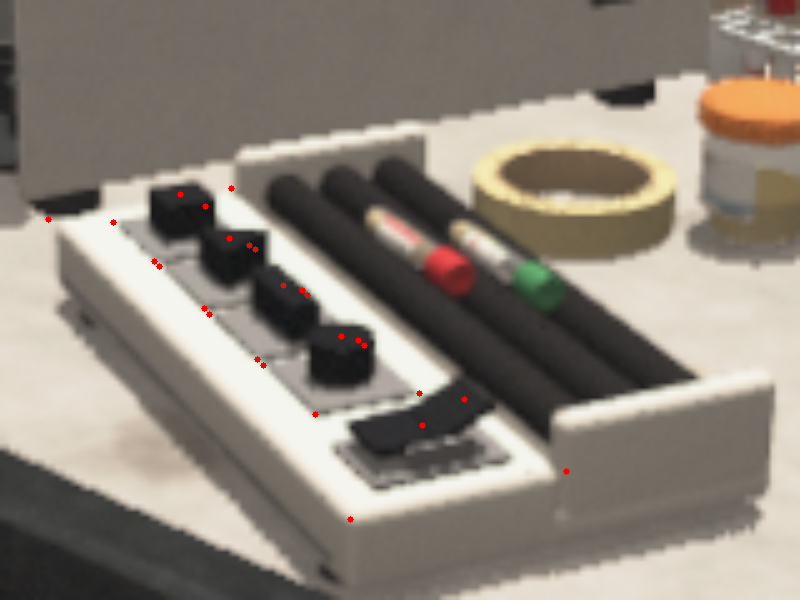

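The pose fit is consistent between both views: residuals are about 1 px (2 mm), and the reach and size match. I'll shut the fingers and travel towards the rocker at safe height.

```bash
python3 -m handwheel '[[0,[10,0,-7],[0,0,0]],[0,[22,0,-16],[0,0,0]],[0,[22,0,-16],[0,0,0]],[0,[22,0,-16],[0,0,0]],[0,[22,0,-16],[0,0,0]],[0,[22,0,-16],[0,0,0]],[0,[22,0,-16],[0,0,0]],[0,[22,0,-16],[0,0,0]],[0,[22,0,-16],[0,0,0]],[0,[22,0,-16],[0,0,0]]]' 20
```

```text
time_s: 1.73
ee_pos: [315.3, 350.3, 214.1]
ee_rot: [-90.0, -0.0, -15.6]
force: [-0.9, -0.1, 1.0]
gripper_width: 27.6
```

```bash
python3 -m handwheel '[[0,[25,0,-18],[0,0,0]],[0,[25,0,-18],[0,0,0]],[0,[25,0,-18],[0,0,0]],[0,[25,0,-18],[0,0,0]],[0,[25,0,-18],[0,0,0]],[0,[25,0,-18],[0,0,0]],[0,[25,0,-18],[0,0,0]],[0,[25,0,-18],[0,0,0]],[0,[25,0,-18],[0,0,0]],[0,[10,0,-8],[0,-3.5,0]]]'; python3 -m handwheel '[[0,[0,30,0],[0,0,0]],[0,[0,30,0],[0,0,0]],[0,[0,30,0],[0,0,0]],[0,[0,20,0],[0,0,0]],[0,[0,0,0],[0,0,0]],[0,[0,0,0],[0,0,0]],[0,[0,0,0],[0,0,0]],[0,[0,0,0],[0,0,0]],[0,[0,0,0],[0,0,0]],[0,[0,0,0],[0,0,0]]]'
python3 - <<'E'
from h import *
import cv2
p=np.load('p.npy')
s=env.state();print(s['ee_pos'],s['ee_rot'],s['force'],s['gripper_width'],s['time_s'])
e=s['ee_pos']; c,sn=np.cos(p[2]),np.sin(p[2]); d=e[:2]-[503,253.9]; print('mixer frame',c*d[0]+sn*d[1],-sn*d[0]+c*d[1])
for n,(ox,oy,w,h,k) in(('top',(260,180,180,150,4)),('scene',(230,180,160,120,5))):
    a=env.grab_frame(n)[:,:,::-1].copy()[oy:oy+h,ox:ox+w];a=cv2.resize(a,None,fx=k,fy=k,interpolation=cv2.INTER_CUBIC)
    for u in proj(n,e):cv2.circle(a,tuple(int(v) for v in (u-[ox,oy]+.5)*k),3,(0,0,255),-1)
    cv2.imwrite(f'pics/{n}2.png',a)
E
```

```text
time_s: 2.57
ee_pos: [496.9, 121.8, 214.0]
ee_rot: [-90.1, -0.1, -12.2]
force: [-0.8, 0.2, -0.1]
gripper_width: 0.5
time_s: 3.4
ee_pos: [495.7, 125.4, 105.1]
ee_rot: [-89.9, -0.1, -12.1]
force: [-0.5, -0.6, 0.5]
gripper_width: 0.6
[495.72767314 125.4427083  105.14290268] [-89.93778126  -0.12689143 -12.12133017] [-0.52305012 -0.58789201  0.49855196] 0.5535582641450888 3.4
mixer frame 19.96085715433065 -127.10517972072988
```

View pics/scene2.png

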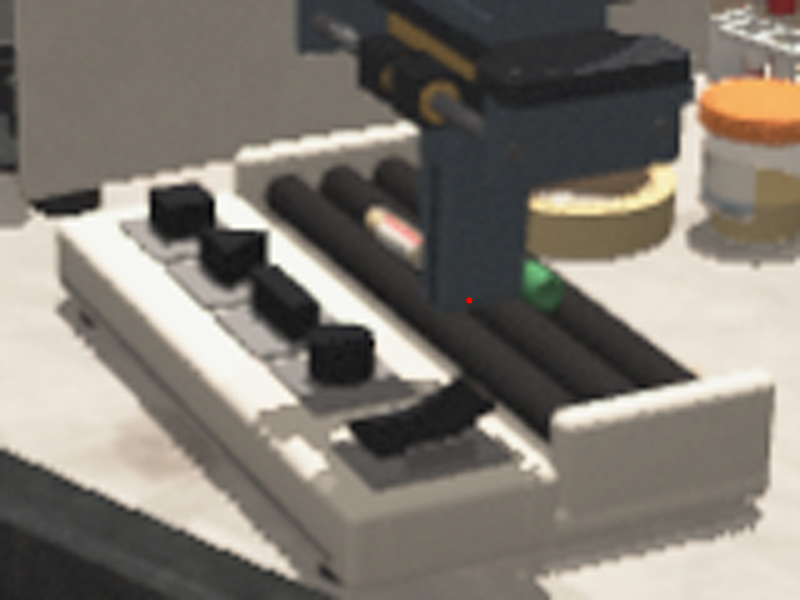

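View pics/top2.png

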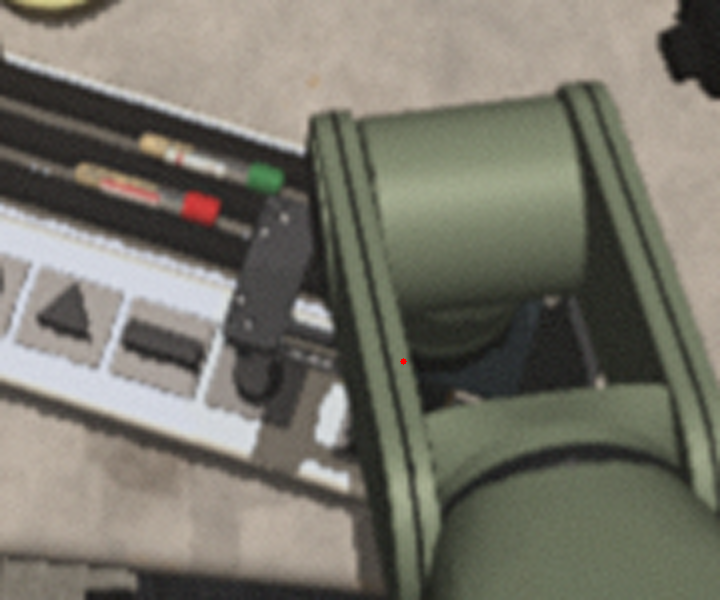

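The scene view shows the shut fingertips (470,302 in the crop) where the pose predicts, above the rocker's far half. Next I press down.

```bash
python3 -m handwheel '[[0,[0,15,0],[0,0,0]],[0,[0,10,0],[0,0,0]],[0,[0,8,0],[0,0,0]],[0,[0,4,0],[0,0,0]],[0,[0,3,0],[0,0,0]],[0,[0,2,0],[0,0,0]],[0,[0,2,0],[0,0,0]],[0,[0,2,0],[0,0,0]],[0,[0,0,0],[0,0,0]],[0,[0,0,0],[0,0,0]]]'; python3 -m handwheel '[[0,[0,1,0],[0,0,0]],[0,[0,1,0],[0,0,0]],[0,[0,1,0],[0,0,0]],[0,[0,0.5,0],[0,0,0]],[0,[0,0,0],[0,0,0]],[0,[0,0,0],[0,0,0]],[0,[0,0,0],[0,0,0]],[0,[0,0,0],[0,0,0]],[0,[0,0,0],[0,0,0]],[0,[0,0,0],[0,0,0]]]'
```

```text
time_s: 4.33
ee_pos: [495.0, 125.5, 58.0]
ee_rot: [-90.0, 0.0, -12.1]
force: [0.8, 0.5, 1.4]
gripper_width: 0.5
time_s: 5.17
ee_pos: [495.1, 125.4, 56.6]
ee_rot: [-90.0, -0.0, -12.1]
force: [-3.4, -0.8, 17.8]
gripper_width: 0.6
```

The hard stop was met at 56.6 mm with 18 N. I'll raise the tool and move over the round key, then look.

```bash
python3 -m handwheel '[[0,[0,-10,0],[0,0,0]],[0,[0,-15,0],[0,0,0]],[0,[0,-15,0],[0,0,0]],[0,[-4,0,16],[0,0,0]],[0,[-5,0,20],[0,0,0]],[0,[-5,0,20],[0,0,0]],[0,[-5,0,16],[0,0,0]],[0,[0,0,0],[0,0,0]],[0,[0,0,0],[0,0,0]],[0,[0,0,0],[0,0,0]]]'
cat > look.py <<'E'
from h import *
import cv2,sys
t=sys.argv[1]
p=np.load('p.npy');s=env.state();e=s['ee_pos'];print(e,s['force'])
c,sn=np.cos(p[2]),np.sin(p[2]); d=e[:2]-[503,253.9]; print('mixer frame',c*d[0]+sn*d[1],-sn*d[0]+c*d[1])
ox,oy,w,h,k=230,180,160,120,5
a=env.grab_frame('scene')[:,:,::-1].copy()[oy:oy+h,ox:ox+w];a=cv2.resize(a,None,fx=k,fy=k,interpolation=cv2.INTER_CUBIC)
for u in proj('scene',e):cv2.circle(a,tuple(int(v) for v in (u-[ox,oy]+.5)*k),3,(0,0,255),-1)
cv2.imwrite(f'pics/{t}.png',a)
E
python3 look.py s3
```

```text
time_s: 6.0
ee_pos: [491.2, 199.1, 94.2]
ee_rot: [-90.0, 0.0, -12.1]
force: [-0.2, -0.2, -0.4]
gripper_width: 0.4
[491.16812697 199.07108437  94.20976388] [-0.17543912 -0.15400592 -0.43312357]
mixer frame -0.012050143942524016 -56.09102479941124
```

View pics/s3.png

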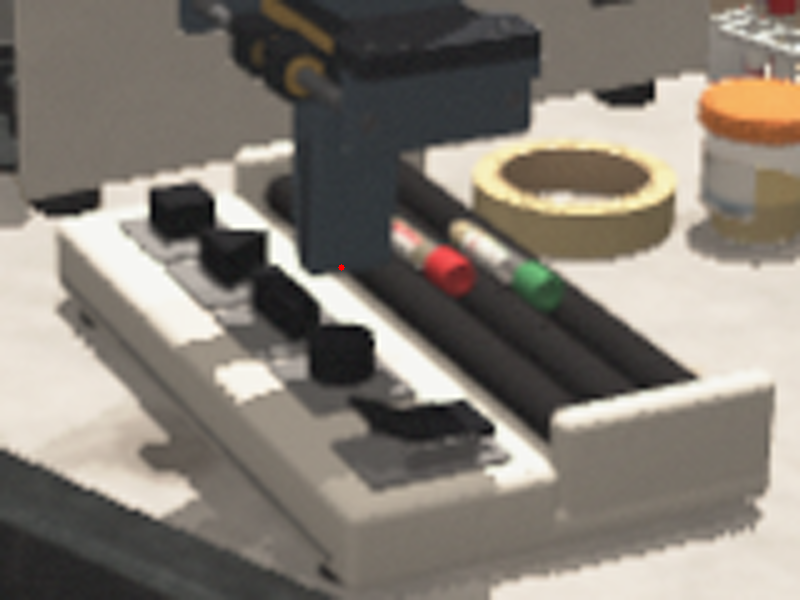

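The rocker now shows its far half level (460,415) and its near half raised, so it is on. The tool is over the round key, and I'll press it.

```bash
python3 -m handwheel '[[0,[0,12,0],[0,0,0]],[0,[0,10,0],[0,0,0]],[0,[0,6,0],[0,0,0]],[0,[0,3,0],[0,0,0]],[0,[0,3,0],[0,0,0]],[0,[0,2,0],[0,0,0]],[0,[0,2,0],[0,0,0]],[0,[0,2,0],[0,0,0]],[0,[0,0,0],[0,0,0]],[0,[0,0,0],[0,0,0]]]'
```

```text
time_s: 6.88
ee_pos: [491.6, 199.4, 57.1]
ee_rot: [-90.0, -0.0, -12.1]
force: [-6.1, -5.0, 19.0]
gripper_width: 0.3
```

The round key stopped at 57.1 mm with 19 N, so it is fully in. Next is the bar key.

```bash
python3 -m handwheel '[[0,[0,-10,0],[0,0,0]],[0,[0,-15,0],[0,0,0]],[0,[0,-15,0],[0,0,0]],[0,[0,0,16],[0,0,0]],[0,[0,0,20],[0,0,0]],[0,[0,0,20],[0,0,0]],[0,[0,0,0],[0,0,0]],[0,[0,0,0],[0,0,0]],[0,[0,0,0],[0,0,0]],[0,[0,0,0],[0,0,0]]]'
python3 look.py s4
```

```text
time_s: 7.72
ee_pos: [503.0, 253.9, 94.0]
ee_rot: [-90.0, 0.0, -12.1]
force: [-0.8, -0.0, -0.1]
gripper_width: 0.6
[502.98389365 253.90654524  94.02816393] [-0.7721441  -0.01455514 -0.06327674]
mixer frame -0.0171239525662795 0.0030041579661752907
```

View pics/s4.png

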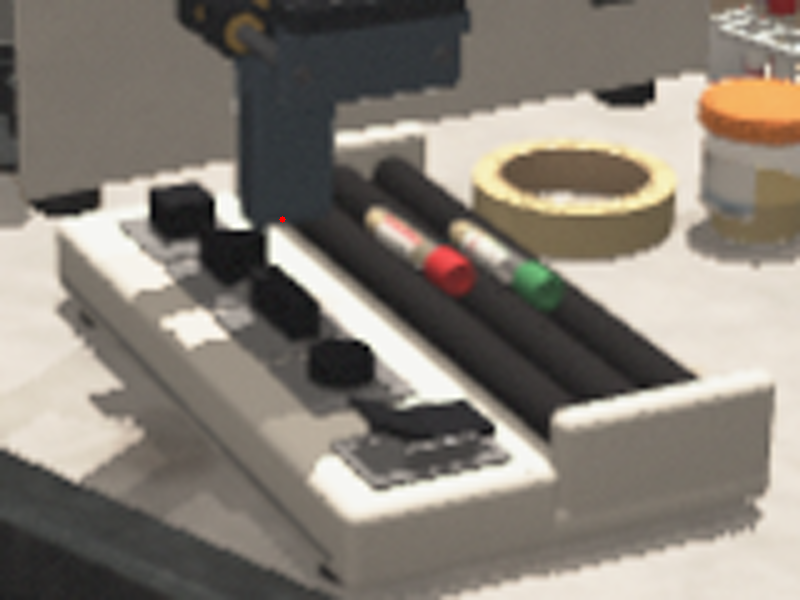

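The round key (342,362) is visibly lower and the rocker is still on. I'll press the bar and then lift.

```bash
python3 -m handwheel '[[0,[0,12,0],[0,0,0]],[0,[0,10,0],[0,0,0]],[0,[0,6,0],[0,0,0]],[0,[0,3,0],[0,0,0]],[0,[0,3,0],[0,0,0]],[0,[0,2,0],[0,0,0]],[0,[0,2,0],[0,0,0]],[0,[0,2,0],[0,0,0]],[0,[0,0,0],[0,0,0]],[0,[0,0,0],[0,0,0]]]'; python3 -m handwheel '[[0,[0,-10,0],[0,0,0]],[0,[0,-15,0],[0,0,0]],[0,[0,-25,0],[0,0,0]],[0,[0,-30,0],[0,0,0]],[0,[0,-30,0],[0,0,0]],[0,[0,-30,0],[0,0,0]],[0,[0,0,0],[0,0,0]],[0,[0,0,0],[0,0,0]],[0,[0,0,0],[0,0,0]],[0,[0,0,0],[0,0,0]]]'
python3 look.py s5
```

```text
time_s: 8.6
ee_pos: [503.2, 254.1, 57.1]
ee_rot: [-90.0, -0.0, -12.1]
force: [-5.9, -3.4, 17.2]
gripper_width: 0.2
time_s: 9.43
ee_pos: [502.7, 254.1, 193.1]
ee_rot: [-90.1, 0.1, -12.1]
force: [-0.3, -0.5, -1.0]
gripper_width: 0.3
[502.69783415 254.14013148 193.0936459 ] [-0.31426458 -0.51608656 -0.96582447]
mixer frame -0.3459835114323806 0.17106355103590523
```

View pics/s5.png

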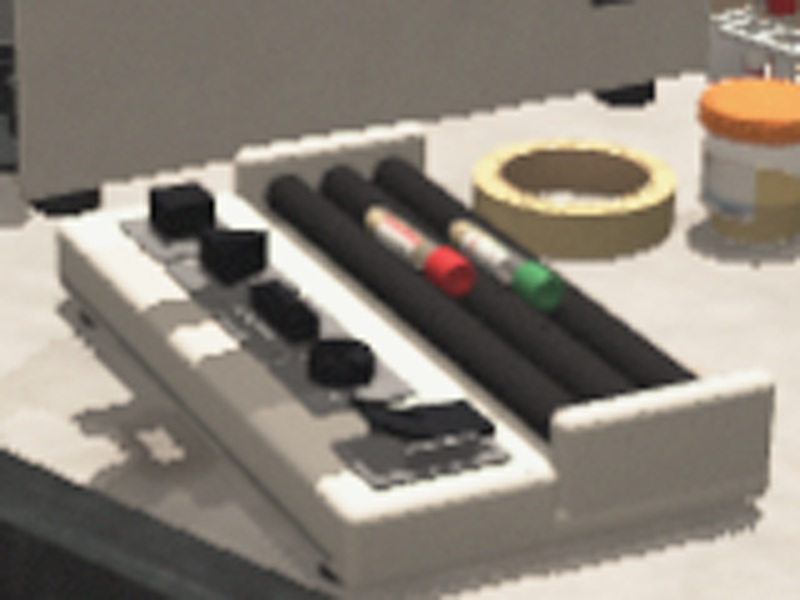

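The bar (285,308) and round key (342,362) are down and the rocker is on. The square and triangle are unchanged, and the tubes are in place.

```bash
python3 -c "
from workcell import env
print(env.job_done())"
```

```text
the job is handed in; nothing more can be done
None
```

I switched the mixer on with shut fingertips in the required order: rocker, round key, then long bar key. The job was handed in at about 9.5 s; it reports no verdict.

| Pressed | Fingertip height when it stopped (mm) | Upward force (N) | Height expected fully in (mm) |
|---|---|---|---|
| Rocker, far half | 56.6 | 17.8 | 56.5 |
| Round key | 57.1 | 19.0 | 57 |
| Long bar key | 57.1 | 17.2 | 57 |

- **Last picture:** The rocker's far half is level, and the round and bar keys are down. The square and triangular keys and both tubes look unchanged, and the arm was clear at 193 mm.
- **Not checked:** I did not look at the strip pot and timer again after the start. The fingers stayed over the mixer, away from both, throughout the pressing.
- **Disagreements:** The two cameras' position fits differed by about 3 mm, so I aimed between them. The networks mislabelled several things, such as the pot and timer, so I matched the key shapes by eye.

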